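# Snap shut the uncaught probe case

### The job

One of these three probe cases has not caught. Tug each lid up by its orange knob until you find the one that comes up a centimetre or so, then press that lid down until its catch snaps and holds it shut. Leave the bottle, beaker and metal horn where they stand.

Things in the scene. Friction and masses are not known exactly. Their poses are not given: they have to be found in the camera images.
- case_a: instrument case fixed to the bench: lilac base 160 (x) by 120 (y) mm, cream lid 166 by 126. All three look alike. Origin: centre of its underside, at bench height; x runs from the catch (front) to the hinge (back), z up. Hinge line along y at x = 80, z = 60 mm. The lid's flat top is 68 mm up when caught; at the front about 4 mm higher when not
- case_b: instrument case fixed to the bench: lilac base 160 (x) by 120 (y) mm, cream lid 166 by 126. All three look alike. Origin: centre of its underside, at bench height; x runs from the catch (front) to the hinge (back), z up. Hinge line along y at x = 80, z = 60 mm. The lid's flat top is 68 mm up when caught; at the front about 4 mm higher when not
- case_c: instrument case fixed to the bench: lilac base 160 (x) by 120 (y) mm, cream lid 166 by 126. All three look alike. Origin: centre of its underside, at bench height; x runs from the catch (front) to the hinge (back), z up. Hinge line along y at x = 80, z = 60 mm. The lid's flat top is 68 mm up when caught; at the front about 4 mm higher when not
- knob_a (a point): where the centre of the orange ball knob of case_a's lid is when the lid is caught (4 mm higher if not): case x = -105, y = 0, 75 mm up, 22 mm in front of the lid; axes as the case; does not move with the lid. Smooth ball 24 mm across on a 10 mm stalk that slopes down to the lid's front along case x. Pinch it from above across y; it turns in the fingers. Raised 10 mm it moves 1 mm towards the hinge
- knob_b (a point): where the centre of the orange ball knob of case_b's lid is when the lid is caught (4 mm higher if not): case x = -105, y = 0, 75 mm up, 22 mm in front of the lid; axes as the case; does not move with the lid. Smooth ball 24 mm across on a 10 mm stalk that slopes down to the lid's front along case x. Pinch it from above across y; it turns in the fingers. Raised 10 mm it moves 1 mm towards the hinge
- knob_c (a point): where the centre of the orange ball knob of case_c's lid is when the lid is caught (4 mm higher if not): case x = -105, y = 0, 75 mm up, 22 mm in front of the lid; axes as the case; does not move with the lid. Smooth ball 24 mm across on a 10 mm stalk that slopes down to the lid's front along case x. Pinch it from above across y; it turns in the fingers. Raised 10 mm it moves 1 mm towards the hinge
- lid_a (a joint): lid angle of case_a, rad, 0 as found at the start on every case, grows opening (to 1.2). Caught: gives under 0.01 to a 10 N tug. Uncaught: lifts with 1 to 2 N (10 mm at the knob = 0.054), drops if let go. Snapping shut takes about 10 to 15 N down on the knob or the lid's front, against a springy seal; it then stays at about -0.024 by itself (uncaught it springs back to 0 or more). Hard stop 1.5 mm below that
- lid_b (a joint): lid angle of case_b, rad, 0 as found at the start on every case, grows opening (to 1.2). Caught: gives under 0.01 to a 10 N tug. Uncaught: lifts with 1 to 2 N (10 mm at the knob = 0.054), drops if let go. Snapping shut takes about 10 to 15 N down on the knob or the lid's front, against a springy seal; it then stays at about -0.024 by itself (uncaught it springs back to 0 or more). Hard stop 1.5 mm below that
- lid_c (a joint): lid angle of case_c, rad, 0 as found at the start on every case, grows opening (to 1.2). Caught: gives under 0.01 to a 10 N tug. Uncaught: lifts with 1 to 2 N (10 mm at the knob = 0.054), drops if let go. Snapping shut takes about 10 to 15 N down on the knob or the lid's front, against a springy seal; it then stays at about -0.024 by itself (uncaught it springs back to 0 or more). Hard stop 1.5 mm below that
- reagent: bystander: amber bottle with blue cap, 60 mm across, 130 mm tall; origin at the centre of its underside
- beaker: bystander: glass beaker, 66 mm across, 85 mm tall; origin at the centre of its underside
- horn: bystander: aluminium sonicator horn standing upright, 48 mm across at its foot, 110 mm tall; origin at the centre of its underside
Things that resemble listed ones, but are neither listed nor needed, are in the scene too. Leave any pink or yellow look-alike of the case_a alone.

How it is judged (in metres and radians):
On the way, in this order (a step that is already met when the one before it is completed fails the run):
1. the uncaught lid is found: it is lifted by its knob, by more than 0.03 rad (5.5 mm at the knob) (value of joint any of lid_a, lid_b, lid_c above 0.03 rad), for 0.1 s.
2. that lid is pressed home and its catch has snapped (value of joint any of lid_a, lid_b, lid_c below -0.017 rad), for 0.2 s.
At the end, for the whole second after the job is handed in: the lid that was uncaught is held down by its catch (its angle below -0.017 rad, untouched), the other two lids are shut (within 0.01 rad of how they were found), all at rest, and bottle, beaker and horn are within 30 mm of where they stood (value of joint any of lid_a, lid_b, lid_c below -0.017 rad and value of joint each of lid_a, lid_b, lid_c below 0.01 rad and velocity of joint each of lid_a, lid_b, lid_c below 0.05 rad/s and distance of each of reagent, beaker, horn from where it was at the start of the episode below 0.03 m).
It fails at once if the bottle is knocked over or pushed more than 30 mm (distance of reagent from where it was at the start of the episode above 0.03 m or angle between reagent's own z axis and vertical above 0.4 rad).
It fails at once if the beaker is knocked over or pushed more than 30 mm (distance of beaker from where it was at the start of the episode above 0.03 m or angle between beaker's own z axis and vertical above 0.4 rad).
It fails at once if the horn is knocked over or pushed more than 30 mm (distance of horn from where it was at the start of the episode above 0.03 m or angle between horn's own z axis and vertical above 0.4 rad).
It also fails if it takes over 48 s, if anything falls off the work surface, if the arm or the gripper's body presses on something with over 40 N, if the wrist force passes 120 N, or if a joint passes its speed limit or range.

### The arm

A 6-joint arm with a two-finger parallel gripper is mounted at the origin on the work surface. World frame = base frame: x ahead of the robot, y to its left, z up, the work surface at z = 0. Lengths are in mm, angles in rad, forces in N, time in s.
With the tool pointing down it reaches from about 350 to 725 mm from the base axis. Payload 4.3 kg.
Tool frame: the origin (TCP) lies midway between the tips of the shut fingers; the grasp point (between the pads) lies 19 mm behind it; z points along the fingers, y is the line along which they close (so a half turn about z gives the same grasp; the last joint's range is limited). The gripper opens to 85 mm and grips with 20 to 120 N. Pads are 22 mm wide; open, the fingers measure 114 mm over their backs; the gripper's body (76 mm by 85 mm) begins 54 mm behind the grasp point. The pads swing forward as they close: fully open they stand 13 mm farther back than shut.
Start: joints at [-1.288, 0.377, 0.081, 1.274, 0, 1.46], TCP at [220.11, -531.242, 231.329] pointing down, gripper open.
Joint ranges: [-2.72, 2.72], [-0.84, 1.66], [-1.02, 1.22], [-1.77, 2.12], [-1.37, 1.28], [-3.14, 3.14]. Speed limits (rad/s): [2.57, 2.57, 3.14, 3.14, 3.14, 3.14].

### API

Orientations are given as a unit quaternion [w, x, y, z].
In Python, from plant import env, imaging, ticket, masks_of gives the robot as it stands.
- The arm moves only by the shell command python3 -m pendant 'ROWS' [OPENING]. ROWS is JSON, a list of rows, each an object with "slide": the shift along the tool's x, y, z in mm, a list of three; "roll": the turn about the tool's z in rad. A call has 1 to 5 rows; each row is the pose to reach, as a shift and turn from the pose commanded when the call began, along the tool's axes at that moment; what a row does not reach only later rows make up. A row lasts 1/8 s, in which the tool goes at most 62.5 mm and 10.7 degrees, less where a joint would pass 70% of its speed; a pose out of reach is approached as far as the arm can. A call with a gripper value outside its range is refused whole. OPENING is the closure, from 0 (fully open) to 1 (shut), set as the call begins (- or left out, the last holds). The fingers move at their own pace and stop on an object; the grip force is fixed at half the most. Time passes only in rows, so rows that repeat a pose let the fingers close. It gives the time, the measured TCP pose, the force, the opening and the grip force at its end, in the units of the state.
- env.observe(): the state, without advancing time (a new reading comes with each control period).
- imaging.grab_frame(name): name is "scene" or "top" or "wrist"; returns a dict with "img" (420x560x3 uint8, red, green, blue), "mtx" (3x3 intrinsics, pixels), "rvec" (rotation vector, rad) and "tvec" (3), from world to camera coordinates, as OpenCV has them. Camera axes: x right, y down, z forward; pixel columns grow to the right and rows downward; lengths in mm; the calibration is good to about 2 mm. A picture is of the moment at which its call begins. There is no depth.
- ticket.job_done(): hands the job in; it is judged then, once.
Trained networks look in the newest picture that a camera, given by its name, has taken for a name from the list of things; names that differ only in an ending like _2 or _b are one class to them, and where a whole thing is asked for, a point or a joint stands for the part that bears it (a point fixed in the world has none). Each returns a list of dicts, best first, with "score" (0 to 1); they miss things now and then, are a little off and sometimes report something else, mostly with a low value. They report only what shows in the picture. A call takes as long as a camera call. They do not tell look-alikes from the thing itself.
- masks_of(thing, camera): "pixels" (420x560 bool, what is visible of it) and "rect" ([left, top, right, bottom] in pixels, round what is visible of it).
The state is a dict: "time": time; "qpos": joint angles; "qvel": joint speeds; "joint_efforts": joint torques, N m; "ee_pos": TCP position; "tcp_rot": TCP orientation; "wrist_force": force on the tool from outside, world axes, zero at the start; "torque": the same for the moment, N m; "opening": finger opening in mm; "finger_force": force on a finger pad.
Only numpy, scipy, OpenCV 4.12 (cv2) and the standard library are available. Lean on these libraries where they do the work, as an engineer would, in place of code of your own. Each camera call takes 0.05 s, during which the arm holds its last target. There are 200 camera calls.

## Working session

There is one attempt and no reset: what is moved stays moved. The work goes in short steps, Python scripts to look and compute and a shell command to move; the robot and the scene stay as the last step left them, time stands still between calls to the robot, and variables do not carry over. Pictures are saved under pics/ and viewed, at most 10 in all, crops included, and the job is handed in when it is done.

```bash
mkdir -p pics; ls; python3 - <<'E'
from plant import env, imaging, ticket, masks_of
import cv2,numpy as np
a=[]
for n in ("scene","top"):
    f=imaging.grab_frame(n); cv2.imwrite(f"pics/{n}0.png",f["img"][:,:,::-1])
    print(n,f["mtx"].tolist(),f["rvec"],f["tvec"])
    for t in ("case_a","knob_a","reagent","beaker","horn"):
        for m in masks_of(t,n): 
            ys,xs=np.nonzero(m["pixels"]); print(t,round(m["score"],2),np.round(m["rect"]),xs.mean().round(1),ys.mean().round(1),len(xs))
print(env.observe())
E
```

```text
pics
scene [[515.7262232231014, 0.0, 286.01729595119724], [0.0, 515.7262232231014, 205.2012720957623], [0.0, 0.0, 1.0]] [ 0.89169824  2.56122715 -1.02839806] [ 469.52415047 -136.90328758 1771.87358681]
case_a 0.95 [330. 266. 408. 336.] 369.6 301.2 3723
case_a 0.89 [206. 150. 276. 202.] 239.9 176.6 2260
case_a 0.86 [253. 207. 324. 269.] 288.7 239.5 2925
case_a 0.72 [166. 120. 225. 171.] 197.9 144.3 1931
case_a 0.63 [290. 132. 352. 179.] 321.4 152.8 1967
knob_a 0.89 [211. 152. 268. 203.] 239.4 176.5 2101
knob_a 0.71 [169. 119. 230. 170.] 198.1 144.2 1882
knob_a 0.66 [293. 126. 355. 181.] 321.4 152.8 1988
knob_a 0.63 [331. 267. 409. 340.] 369.2 301.4 3682
knob_a 0.58 [252. 211. 326. 276.] 288.8 239.9 2828
reagent 0.94 [250. 287. 271. 323.] 259.7 305.3 793
beaker 0.69 [225. 263. 250. 295.] 236.6 276.4 694
beaker 0.33 [250. 288. 270. 325.] 259.8 305.6 763
horn 0.98 [194. 219. 212. 250.] 204.2 235.5 433
top [[413.1979908396215, 0.0, 278.8259020391378], [0.0, 413.1979908396215, 200.24068911548454], [0.0, 0.0, 1.0]] [ 2.08981344 -2.15191701  0.2115528 ] [-60.94744959 551.03311316 975.4052898
[... 605 characters left out ...]
416
{'time': 0.6, 'qpos': array([-1.28829898e+00,  3.77292550e-01,  8.10336237e-02,  1.27442855e+00,
        5.49610444e-06,  1.46052751e+00]), 'qvel': array([-0.00058924,  0.00242986, -0.00125652, -0.00124171, -0.00095949,
        0.00236166]), 'joint_efforts': array([-1.34302994e-03, -4.63233662e+01,  2.70010436e+01,  7.37556948e-04,
       -2.92489922e-04,  8.93427540e-06]), 'ee_pos': array([ 220.11371151, -531.24523695,  231.34667366]), 'tcp_rot': array([5.39892583e-05, 9.80778735e-01, 1.95123219e-01, 7.41904508e-06]), 'wrist_force': array([-0.01449937,  0.06732841,  0.36547679]), 'torque': array([ 0.01917612, -0.05871779, -0.00851139]), 'finger_force': 0.0, 'opening': 85.12315735243277}
```

View pics/top0.png

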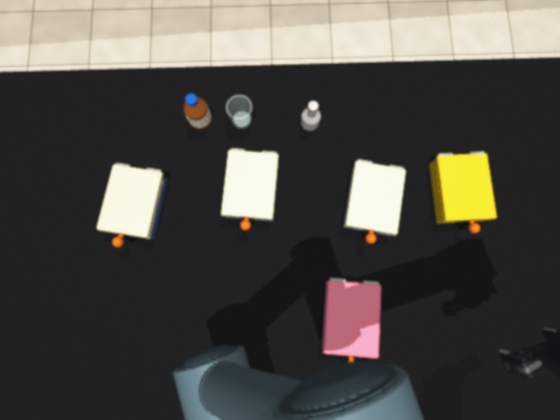

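View pics/scene0.png

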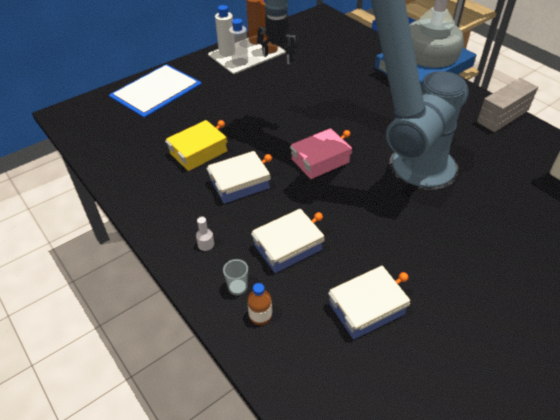

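The top view shows orange knobs on cream cases at (118,242), (246,225) and (371,238). The look-alikes to avoid are yellow, knob (475,228), and pink, knob (351,358). In the scene view the cream knobs are at (403,277), (318,217) and (267,158). The bystanders stand behind the cases.

```bash
cat > h.py <<'E'
from plant import env, imaging, ticket, masks_of
import cv2,numpy as np
from scipy.spatial.transform import Rotation as R
def knob(f,px,r=14):
    im=f["img"].astype(int); m=(im[:,:,0]>120)&(im[:,:,0]-im[:,:,1]>70)&(im[:,:,0]-im[:,:,2]>90)
    ys,xs=np.nonzero(m); k=np.hypot(xs-px[0],ys-px[1])<r
    return np.array([xs[k].mean(),ys[k].mean()]),k.sum()
def P(f): return f["mtx"]@np.c_[cv2.Rodrigues(f["rvec"])[0],np.ravel(f["tvec"])]
def onz(f,px,z):
    p=P(f);H=np.c_[p[:,0],p[:,1],p[:,2]*z+p[:,3]]
    q=np.linalg.solve(H,np.c_[np.atleast_2d(px),np.ones(len(np.atleast_2d(px)))].T); return (q[:2]/q[2]).T
def totool(d):
    s=env.observe(); w,x,y,z=s["tcp_rot"]; return R.from_quat([x,y,z,w]).inv().apply(d)
E
python3 - <<'E'
from h import *
t=imaging.grab_frame("top"); s=imaging.grab_frame("scene")
print("tool axes",totool(np.eye(3)).round(3).T.tolist())
for a,b in (((118,242),(403,277)),((246,225),(318,217)),((371,238),(267,158))):
    ka,n=knob(t,a,9);kb,m=knob(s,b,9)
    X=cv2.triangulatePoints(P(t),P(s),ka,kb).ravel();X=X[:3]/X[3]
    # cream lid in top
    im=t["img"].astype(int); c=(im.min(2)>150).astype(np.uint8)
    _,lab,st,cen=cv2.connectedComponentsWithStats(c)
    j=min((j for j in range(1,len(st)) if 1500<st[j,4]<8000),key=lambda j:np.hypot(*(cen[j]-ka)))
    ys,xs=np.nonzero(lab==j)
    w=onz(t,np.c_[xs,ys],69); r=cv2.minAreaRect(w.astype(np.float32))
    box=cv2.boxPoints(r); e=sorted([box[1]-box[0],box[2]-box[1]],key=np.linalg.norm)[-1]
    if e[0]<0:e=-e
    yaw=np.degrees(np.arctan2(e[1],e[0])); ctr=np.array(r[0])
    u=np.array([np.cos(np.radians(yaw)),np.sin(np.radians(yaw))])
    print("knob",X.round(1),onz(t,ka,75).round(1),onz(s,kb,75).round(1),"n",n,m,"lid",ctr.round(1),np.round(r[1],1),"yaw",yaw.round(2),"pred knob",(ctr-u*105).round(1), "dir",(ctr-X[:2]).round(1))
E
```

```text
tool axes [[0.924, 0.383, 0.0], [0.383, -0.924, 0.0], [0.0, -0.0, -1.0]]
knob [456.8 310.   80.6] [[457.9 311.7]] [[452.7 308. ]] n 101 86 lid [559.3 288.9] [125.8 169.7] yaw -11.35 pred knob [456.4 309.6] dir [102.6 -21.1]
knob [488.7   6.6  77.2] [[489.8   5.9]] [[486.8   5.8]] n 96 68 lid [592.   -6.5] [125.6 169.8] yaw -6.63 pred knob [487.7   5.6] dir [103.3 -13.1]
knob [ 448.3 -292.8   78.3] [[ 449.4 -294.4]] [[ 445.7 -295.2]] n 97 56 lid [ 549.8 -315.6] [125.8 170. ] yaw -12.25 pred knob [ 447.2 -293.3] dir [101.5 -22.8]
```

```bash
python3 -m pendant '[{"slide":[55,-24,0],"roll":0.13},{"slide":[110,-48,0],"roll":0.26},{"slide":[165,-72,0],"roll":0.39},{"slide":[220,-97,0],"roll":0.52},{"slide":[274,-120,0],"roll":0.607}]' 0.3
python3 - <<'E'
from h import *
s=env.observe(); print(s["ee_pos"].round(1),s["opening"],totool(np.eye(3)).round(3).tolist())
print(totool(np.array([448,-293,58])-s["ee_pos"]).round(1))
E
```

```text
time: 1.32
ee_pos: [428.5, -314.0, 231.6]
tcp_rot: [0.0, 0.994, -0.108, 0.0]
wrist_force: [0.1, 0.5, 0.4]
opening: 59.6
finger_force: 0.0
[ 428.5 -314.   231.6] 59.57038060234003 [[0.976, -0.216, 0.001], [-0.216, -0.976, -0.001], [0.001, 0.0, -1.0]]
[ 14.4 -24.8 173.6]
```

```bash
python3 -m pendant '[{"slide":[7,-12,40]},{"slide":[14,-25,80]},{"slide":[14,-25,100]},{"slide":[14,-25,100]}]'
python3 - <<'E'
from h import *
f=imaging.grab_frame("wrist"); cv2.imwrite("pics/w1.png",f["img"][:,:,::-1])
s=env.observe(); print(s["ee_pos"].round(1))
p=P(f)@np.array([448,-293,78,1]); p=p[:2]/p[2]; print("pred",p)
k,n=knob(f,p,80); print(k,n,onz(f,k,76))
E
```

```text
[ 432.8 -308.5  231.6]
pred [250.27923277 178.71599118]
[251.171875   177.43229167] 576 [[ 448.68904413 -293.90958158]]validation failed for argument at $[0]...
```

View pics/w1.png

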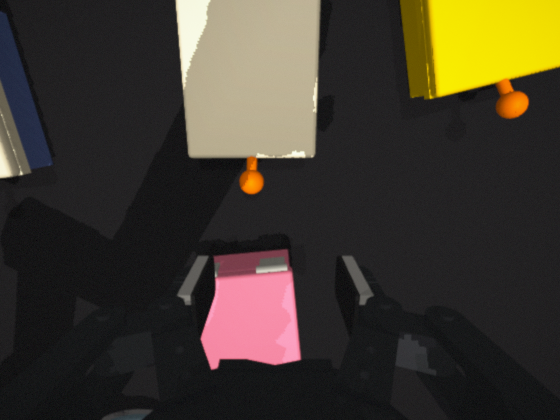

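The wrist view shows the cream case's knob at (251,182), clear of the yellow one at (512,104). The pink case is below, between the fingers. The choice of case C holds.

```bash
python3 -m pendant '[{"slide":[7,-12,40],"roll":0},{"slide":[14,-25,80],"roll":0},{"slide":[14,-25,100],"roll":0},{"slide":[14,-25,100],"roll":0}]'
python3 - <<'E'
from h import *
f=imaging.grab_frame("wrist"); cv2.imwrite("pics/w2.png",f["img"][:,:,::-1])
s=env.observe(); print(s["ee_pos"].round(1),s["tcp_rot"])
p=P(f)@np.array([448,-293,78,1]); p=p[:2]/p[2]
k,n=knob(f,p,80); g=onz(f,k,77)[0];print(k,n,g,totool(np.r_[g,58]-s["ee_pos"]).round(1))
E
```

```text
time: 1.88
ee_pos: [445.0, -293.0, 129.7]
tcp_rot: [-0.001, 0.994, -0.107, -0.002]
wrist_force: [0.1, 0.6, 0.2]
opening: 59.6
finger_force: 0.0
[ 445.8 -293.9  131.1] [-3.24513462e-04  9.94278438e-01 -1.06817452e-01 -5.61313423e-04]
[276.29021739 219.29782609] 920 [ 452.14440593 -294.59866612] [ 6.4 -0.6 73.1]
```

```bash
python3 -m pendant '[{"slide":[3,0,30],"roll":0},{"slide":[3,0,60],"roll":0},{"slide":[3,0,72],"roll":0},{"slide":[3,0,72],"roll":0}]'
python3 -m pendant '[{"slide":[0,0,0],"roll":0},{"slide":[0,0,0],"roll":0},{"slide":[0,0,0],"roll":0},{"slide":[0,0,0],"roll":0}]' 1
python3 -m pendant '[{"slide":[0,0,-2],"roll":0},{"slide":[0,0,-4],"roll":0},{"slide":[0,0,-4],"roll":0}]'
```

```text
time: 2.42
ee_pos: [449.2, -295.0, 59.7]
tcp_rot: [0.0, 0.994, -0.107, 0.0]
wrist_force: [-0.8, 0.5, 0.0]
opening: 59.7
finger_force: 0.0
time: 2.92
ee_pos: [450.2, -295.0, 60.7]
tcp_rot: [0.0, 0.994, -0.107, 0.001]
wrist_force: [-0.3, 1.2, 6.2]
opening: 20.8
finger_force: 58.4
time: 3.3
ee_pos: [450.2, -295.0, 61.6]
tcp_rot: [-0.0, 0.994, -0.107, 0.001]
wrist_force: [7.5, -4.0, -19.2]
opening: 20.4
finger_force: 59.9
```

```bash
python3 -m pendant '[{"slide":[0,0,4],"roll":0},{"slide":[0,0,4],"roll":0},{"slide":[0,0,-20],"roll":0},{"slide":[0,0,-60],"roll":0},{"slide":[0,0,-90],"roll":0}]' 0.3
python3 - <<'E'
from h import *
s=env.observe(); print(s["ee_pos"].round(1),s["opening"],totool(np.array([488,6,140])-s["ee_pos"]).round(1))
E
```

```text
time: 3.92
ee_pos: [449.4, -295.0, 155.5]
tcp_rot: [0.001, 0.994, -0.107, 0.001]
wrist_force: [0.3, 0.1, 0.5]
opening: 60.1
finger_force: 0.0
[ 449.4 -295.   155.5] 60.12596608408744 [ -26.3 -302.3   15.2]
```

```bash
python3 -m pendant '[{"slide":[-5,-60,0],"roll":-0.02},{"slide":[-10,-120,0],"roll":-0.04},{"slide":[-15,-180,0],"roll":-0.06},{"slide":[-20,-240,0],"roll":-0.08},{"slide":[-26,-298,8],"roll":-0.098}]'
python3 -m pendant '[{"slide":[0,0,8],"roll":0},{"slide":[0,0,8],"roll":0}]'
python3 - <<'E'
from h import *
f=imaging.grab_frame("wrist"); cv2.imwrite("pics/w3.png",f["img"][:,:,::-1])
s=env.observe(); print(s["ee_pos"].round(1),totool(np.array([488,5.8,60])-s["ee_pos"]).round(1),totool(np.eye(3)).round(3).tolist())
p=P(f)@np.array([488,6,78,1]); p=p[:2]/p[2]
k,n=knob(f,p,80); g=onz(f,k,77)[0];print(p,k,n,g)
E
```

```text
time: 4.55
ee_pos: [488.0, 3.7, 146.7]
tcp_rot: [0.0, 0.998, -0.058, 0.002]
wrist_force: [0.6, -1.1, 0.2]
opening: 59.8
finger_force: 0.0
time: 4.8
ee_pos: [486.6, 1.8, 137.1]
tcp_rot: [0.0, 0.998, -0.058, -0.0]
wrist_force: [-0.7, 0.9, -0.5]
opening: 59.5
finger_force: 0.0
[486.9   1.2 137.4] [ 0.6 -4.8 77.4] [[0.993, -0.117, -0.0], [-0.117, -0.993, -0.001], [-0.0, 0.001, -1.0]]
[269.80041859 225.27270805] [269.37037037 221.91817399] 1161 [490.12969192   6.05948857]
```

```bash
python3 -m pendant '[{"slide":[1,-5,40],"roll":0},{"slide":[1,-5,70],"roll":0},{"slide":[1,-5,81],"roll":0},{"slide":[1,-5,81],"roll":0}]'
python3 -m pendant '[{"slide":[0,0,0],"roll":0},{"slide":[0,0,0],"roll":0},{"slide":[0,0,0],"roll":0},{"slide":[0,0,0],"roll":0}]' 1
python3 -m pendant '[{"slide":[0,0,-2],"roll":0},{"slide":[0,0,-4],"roll":0},{"slide":[0,0,-4],"roll":0}]'
```

```text
time: 5.35
ee_pos: [488.5, 5.5, 56.3]
tcp_rot: [-0.0, 0.998, -0.059, -0.0]
wrist_force: [0.4, 0.4, 1.2]
opening: 59.6
finger_force: 0.0
time: 5.85
ee_pos: [489.8, 5.3, 57.7]
tcp_rot: [0.001, 0.998, -0.058, 0.001]
wrist_force: [-2.3, -4.1, 4.8]
opening: 21.0
finger_force: 58.4
time: 6.22
ee_pos: [489.7, 5.3, 58.6]
tcp_rot: [0.001, 0.998, -0.058, 0.0]
wrist_force: [10.2, -5.4, -21.9]
opening: 21.2
finger_force: 60.1
```

```bash
python3 -m pendant '[{"slide":[0,0,4],"roll":0},{"slide":[0,0,4],"roll":0},{"slide":[0,0,-20],"roll":0},{"slide":[0,0,-60],"roll":0},{"slide":[0,0,-90],"roll":0}]' 0.3
python3 - <<'E'
from h import *
s=env.observe(); print(s["ee_pos"].round(1),s["opening"],totool(np.array([457,310,140])-s["ee_pos"]).round(1))
E
```

```text
time: 6.85
ee_pos: [489.1, 6.9, 152.4]
tcp_rot: [-0.0, 0.998, -0.058, 0.001]
wrist_force: [0.5, -0.5, 0.2]
opening: 59.7
finger_force: 0.0
[489.1   6.9 152.4] 59.693527872364605 [ -66.8 -297.4   12.6]
```

```bash
python3 -m pendant '[{"slide":[-13,-59,0],"roll":0.02},{"slide":[-26,-118,0],"roll":0.04},{"slide":[-39,-177,0],"roll":0.06},{"slide":[-52,-236,0],"roll":0.07},{"slide":[-65,-293,0],"roll":0.082}]'
python3 -m pendant '[{"slide":[0,0,8],"roll":0},{"slide":[0,0,8],"roll":0}]'
python3 - <<'E'
from h import *
f=imaging.grab_frame("wrist")
s=env.observe(); print(s["ee_pos"].round(1),totool(np.array([457.5,310,58])-s["ee_pos"]).round(1),totool(np.eye(3)).round(3).tolist())
p=P(f)@np.array([457.5,310,78,1]); p=p[:2]/p[2]
k,n=knob(f,p,80); g=onz(f,k,77)[0];print(p,k,n,g)
E
```

```text
time: 7.48
ee_pos: [449.8, 28.9, 149.9]
tcp_rot: [-0.028, 0.998, -0.057, -0.0]
wrist_force: [-0.6, 0.1, 1.1]
opening: 59.8
finger_force: 0.0
time: 7.72
ee_pos: [450.2, 29.6, 141.6]
tcp_rot: [-0.028, 0.998, -0.057, -0.0]
wrist_force: [1.1, 0.2, -0.5]
opening: 59.8
finger_force: 0.0
[450.6  29.7 141.9] [ -24.6 -274.2   99.4] [[0.994, -0.113, 0.003], [-0.113, -0.992, 0.056], [-0.003, -0.056, -0.998]]
[-77.34897032 246.83105819] [nan nan] 0 [nan nan]h.py:7: RuntimeWarning: Mean of empty slice.
  return np.array([xs[k].mean(),ys[k].mean()]),k.sum()
  ret = ret.dtype.type(ret / rcount)
```

```bash
python3 - <<'E'
from h import *
s=env.observe(); print(s["qpos"].round(3),s["qvel"].round(3),s["joint_efforts"].round(1),s["wrist_force"].round(1), s["ee_pos"])
E
```

```text
[-0.114  0.18  -0.428  0.966  0.056  3.142] [ 0.003 -0.002  0.015  0.006 -0.    -0.   ] [ -0.1 -34.1  24.6  -0.    0.2   0. ] [0.4 0.3 0.2] [450.57258694  29.68081041 141.92744883]
```

Joint 6 is at its limit, so I'll take the equivalent grasp a half turn back while moving on.

```bash
python3 -m pendant '[{"slide":[-2,-20,0],"roll":-0.18},{"slide":[-5,-50,0],"roll":-0.36},{"slide":[-8,-80,0],"roll":-0.54},{"slide":[-11,-110,0],"roll":-0.72},{"slide":[-14,-140,0],"roll":-0.9}]'
python3 - <<'E'
from h import *
s=env.observe(); print(s["ee_pos"].round(1),s["qpos"].round(3),totool(np.array([457.5,310,130])-s["ee_pos"]).round(1),totool(np.eye(3)).round(3).tolist())
E
```

```text
time: 8.4
ee_pos: [453.0, 171.4, 150.4]
tcp_rot: [-0.025, 0.922, 0.386, 0.013]
wrist_force: [0.3, -0.2, -0.3]
opening: 59.8
finger_force: 0.0
[453.  171.4 150.4] [ 0.196  0.221 -0.352  0.983  0.054  2.545] [100.8 -93.3  28. ] [[0.702, 0.712, 0.004], [0.711, -0.701, 0.056], [0.043, -0.036, -0.998]]
```

```bash
python3 -m pendant '[{"slide":[20,-19,3],"roll":-0.18},{"slide":[40,-38,6],"roll":-0.36},{"slide":[60,-57,8],"roll":-0.54},{"slide":[80,-75,10],"roll":-0.72},{"slide":[100,-92,10],"roll":-0.9}]'
python3 -m pendant '[{"slide":[0,0,0],"roll":-0.18},{"slide":[0,0,0],"roll":-0.36},{"slide":[0,0,0],"roll":-0.54},{"slide":[0,0,0],"roll":-0.72},{"slide":[0,0,0],"roll":-0.9}]'
python3 -m pendant '[{"slide":[0,0,0],"roll":-0.18},{"slide":[0,0,0],"roll":-0.351},{"slide":[0,0,0],"roll":-0.351}]'
python3 - <<'E'
from h import *
f=imaging.grab_frame("wrist"); cv2.imwrite("pics/w4.png",f["img"][:,:,::-1])
M=totool(np.eye(3))
s=env.observe(); print(s["ee_pos"].round(1),s["qpos"].round(3),M.round(3).tolist(),"yaw",np.degrees(np.arctan2(M[1,0],M[0,0])))
g=np.array([457.5,310,77]); tgt=g+M[:,2]*20
print(totool(tgt-s["ee_pos"]).round(1))
p=P(f)@np.r_[457.5,310,78,1]; p=p[:2]/p[2]
k,n=knob(f,p,80); print(p,k,n,onz(f,k,77)[0])
E
```

```text
time: 9.02
ee_pos: [458.3, 307.5, 147.6]
tcp_rot: [-0.017, 0.662, 0.749, 0.022]
wrist_force: [0.1, -0.2, 0.4]
opening: 59.8
finger_force: 0.0
time: 9.65
ee_pos: [458.4, 306.6, 147.7]
tcp_rot: [-0.006, 0.271, 0.962, 0.027]
wrist_force: [-0.3, -0.1, -0.3]
opening: 59.8
finger_force: 0.0
time: 10.02
ee_pos: [458.4, 306.5, 147.7]
tcp_rot: [-0.001, 0.103, 0.994, 0.028]
wrist_force: [-0.1, -0.7, 0.4]
opening: 59.7
finger_force: 0.0
[458.4 306.5 147.7] [ 0.447  0.341 -0.194  1.008  0.048  0.654] [[-0.979, 0.205, 0.004], [0.205, 0.977, 0.055], [0.007, 0.055, -0.998]] yaw 168.16107242926662
[ 1.  -0.7 90.8]
[272.60839325 221.21158384] [271.80983607 218.16721311] 610 [455.42733378 309.8932107 ]
```

View pics/w4.png

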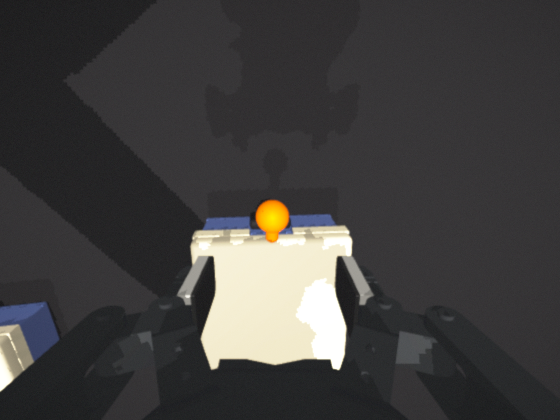

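The view shows the knob at (272,217), centred between the fingers, with case A's lid below it.

```bash
python3 -m pendant '[{"slide":[2,-1,40],"roll":0},{"slide":[2,-1,75],"roll":0},{"slide":[2,-1,91],"roll":0},{"slide":[2,-1,91],"roll":0}]'
python3 -m pendant '[{"slide":[0,0,0],"roll":0},{"slide":[0,0,0],"roll":0},{"slide":[0,0,0],"roll":0},{"slide":[0,0,0],"roll":0}]' 1
python3 -m pendant '[{"slide":[0,0,-2],"roll":0},{"slide":[0,0,-4],"roll":0},{"slide":[0,0,-4],"roll":0}]'
```

```text
time: 10.58
ee_pos: [455.6, 310.5, 56.0]
tcp_rot: [-0.002, 0.102, 0.994, 0.027]
wrist_force: [-0.0, -0.5, 1.3]
opening: 59.5
finger_force: 0.0
time: 11.08
ee_pos: [457.3, 309.9, 57.9]
tcp_rot: [0.0, 0.102, 0.994, 0.027]
wrist_force: [0.1, -6.1, 4.9]
opening: 21.2
finger_force: 58.5
time: 11.45
ee_pos: [457.6, 309.8, 61.1]
tcp_rot: [0.0, 0.102, 0.994, 0.027]
wrist_force: [2.5, -5.2, -1.6]
opening: 21.0
finger_force: 58.8
```

Case A is the uncaught one. I'll lift it to about 10 mm and hold.

```bash
python3 -m pendant '[{"slide":[-0.4,0,-4],"roll":0},{"slide":[-0.8,0,-8],"roll":0},{"slide":[-0.8,0,-8],"roll":0},{"slide":[-0.8,0,-8],"roll":0}]'
python3 -m pendant '[{"slide":[0.4,0,4],"roll":0},{"slide":[0.8,0,8],"roll":0},{"slide":[0.8,0,12],"roll":0},{"slide":[0.8,0,14],"roll":0},{"slide":[0.8,0,14],"roll":0}]'
```

```text
time: 11.95
ee_pos: [458.8, 309.6, 69.6]
tcp_rot: [0.001, 0.102, 0.994, 0.028]
wrist_force: [2.7, -4.0, 0.1]
opening: 21.2
finger_force: 59.1
time: 12.58
ee_pos: [457.1, 310.0, 55.9]
tcp_rot: [0.0, 0.102, 0.994, 0.027]
wrist_force: [-0.4, -7.0, 6.8]
opening: 21.1
finger_force: 59.8
```

```bash
python3 -m pendant '[{"slide":[0,0,1],"roll":0},{"slide":[0,0,2],"roll":0},{"slide":[0,0,2],"roll":0}]'
python3 -m pendant '[{"slide":[0,0,1],"roll":0},{"slide":[0,0,2],"roll":0},{"slide":[0,0,2],"roll":0}]'
```

```text
time: 12.95
ee_pos: [457.0, 310.0, 54.5]
tcp_rot: [0.0, 0.102, 0.994, 0.027]
wrist_force: [-2.1, -7.6, 11.0]
opening: 20.8
finger_force: 60.1
time: 13.32
ee_pos: [456.9, 310.1, 53.3]
tcp_rot: [0.0, 0.102, 0.994, 0.027]
wrist_force: [-4.9, -9.7, 17.5]
opening: 20.9
finger_force: 60.5
```

```bash
python3 -m pendant '[{"slide":[0,0,1],"roll":0},{"slide":[0,0,1.5],"roll":0},{"slide":[0,0,1.5],"roll":0}]'
python3 -m pendant '[{"slide":[0,0,-2],"roll":0},{"slide":[0,0,-4],"roll":0},{"slide":[0,0,-6],"roll":0},{"slide":[0,0,-6],"roll":0}]'
```

```text
time: 13.7
ee_pos: [456.8, 310.1, 52.2]
tcp_rot: [0.0, 0.102, 0.994, 0.027]
wrist_force: [-5.6, -10.3, 21.3]
opening: 20.7
finger_force: 60.8
time: 14.2
ee_pos: [456.9, 310.0, 55.1]
tcp_rot: [-0.0, 0.102, 0.994, 0.027]
wrist_force: [2.6, -3.8, -4.9]
opening: 21.0
finger_force: 59.4
```

```bash
python3 -m pendant '[{"slide":[0,0,-1],"roll":0},{"slide":[0,0,-1],"roll":0}]'
```

```text
time: 14.45
ee_pos: [456.9, 309.9, 55.2]
tcp_rot: [-0.0, 0.102, 0.994, 0.027]
wrist_force: [4.6, -2.7, -9.6]
opening: 20.7
finger_force: 59.2
```

The lid now holds rigidly at −9.6 N with almost no movement, so the catch has snapped. Releasing.

```bash
python3 -m pendant '[{"slide":[0,0,1.5],"roll":0},{"slide":[0,0,1.5],"roll":0}]'
python3 -m pendant '[{"slide":[0,0,0],"roll":0},{"slide":[0,0,0],"roll":0},{"slide":[0,0,-20],"roll":0},{"slide":[0,0,-60],"roll":0},{"slide":[0,0,-100],"roll":0}]' 0.3
python3 -m pendant '[{"slide":[0,0,0],"roll":0},{"slide":[0,0,0],"roll":0}]'
python3 - <<'E'
from h import *
f=imaging.grab_frame("scene"); s=f["img"][100:350,160:440]; cv2.imwrite("pics/s2.png",cv2.resize(s[:,:,::-1],None,fx=2.4,fy=2.4))
t=imaging.grab_frame("top")
for a,b in (((118,242),(403,277)),((246,225),(318,217)),((371,238),(267,158))):
    try: print(knob(t,a,12),knob(f,b,12))
    except Exception as e: print(e)
E
```

```text
time: 14.7
ee_pos: [456.9, 310.0, 54.9]
tcp_rot: [-0.0, 0.102, 0.994, 0.027]
wrist_force: [1.4, -5.0, -1.0]
opening: 21.0
finger_force: 60.1
time: 15.32
ee_pos: [455.6, 305.7, 155.8]
tcp_rot: [-0.001, 0.102, 0.994, 0.028]
wrist_force: [0.5, 0.2, 0.1]
opening: 59.5
finger_force: 0.0
time: 15.58
ee_pos: [455.8, 305.6, 154.4]
tcp_rot: [-0.001, 0.102, 0.994, 0.028]
wrist_force: [-0.6, 0.1, -0.3]
opening: 59.3
finger_force: 0.0
(array([117.2, 245.3]), np.int64(10)) (array([401.78409091, 278.14772727]), np.int64(88))
(array([245.16666667, 223.59375   ]), np.int64(96)) (array([317.20588235, 216.75      ]), np.int64(68))
(array([370.65979381, 236.68041237]), np.int64(97)) (array([266.56363636, 157.92727273]), np.int64(55))
```

View pics/s2.png

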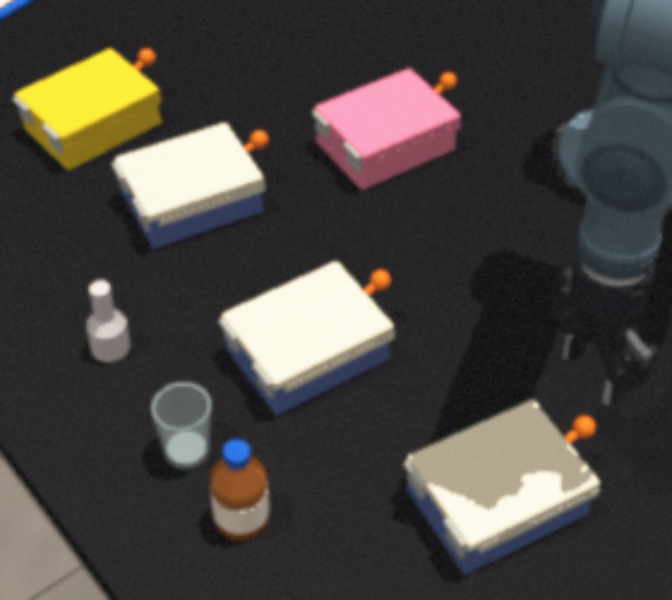

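The picture shows all lids shut, with case A's knob at (584,426) in the crop. The scene pixel is about 1 px lower than at the start. The bottle, beaker and horn are upright where they stood. Handing in.

```bash
python3 -c "
from plant import ticket; print(ticket.job_done())"
```

```text
the job is handed in; nothing more can be done
None
```

Case A, the leftmost of the three cream cases from the robot, was the uncaught one: I lifted its lid about 11 mm by the knob, then pressed it down until it stayed shut against a roughly 10 N tug, left the bystanders untouched, and handed the job in at about 16 s of the 48 s allowed, with no verdict returned.

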